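Chock the roller bottle and free the ramp's stop

TASK

The culture bottle on the green ramp is held from rolling only by the two steel pins of the sliding stop. Lift the yellow chock out of its grey dock, set it down on the blue pad and let go, then take it again by its sides and push it gently up the ramp, toe first, square to the bottle and about in its middle between the pins, until the bottle just leans on it; let go of it. Then pull the stop's red handle all the way down the slope, so that the chock alone holds the bottle, which must stay where it is to about a centimetre; leave the other things alone.

Things in the scene. Friction and masses are not known exactly. Their poses are not given: they have to be found in the camera images.
- ramp: Dull green sloping board, 240 (x) by 220 (y) mm, fixed to the bench. Origin on the bench under its middle, z up, x points up the slope, y along the bottle. The surface rises 6 degrees (0.105 rad) towards +x: at x (ramp frame, mm) it lies 26 + 0.105 x mm above the bench.
- roller_bottle: Pale capped culture bottle, 0.35 kg, lying across the ramp: straight round body 80 mm across and 160 mm long, blue cap (52 mm across) at its -y end, 186 mm over all. Origin on its axis, middle of the straight body; y along the axis; it rolls very easily, then x and z turn with it. Ramp frame: it touches the slope on a line 4 mm towards +x from below its origin.
- chock: Yellow wedge chock, 0.2 kg, 61 mm long (x), 46 wide (y). Origin: middle of its underside; x points to the thin toe. Heel: grip block from x = -33 to -3, 70 mm high. From x = -3 (30 high) its face drops at 40 degrees to the toe, cut off at x = 28. When it just touches the bottle, its origin is 47.5 mm down the slope from the bottle's contact line.
- chock_grip (a point): Middle of the chock's grip block (30 mm front to back, 46 mm side to side, 70 mm high), 45 mm above the chock's underside; axes as the chock. With the chock against the bottle only 10 mm is left between block and bottle, too little for a finger: there it is held by its sides.
- dock: Grey dock fixed to the bench: floor 100 by 62 mm, 4 mm thick, with two cheeks along its x, 66 mm high, 52 mm apart inside, 80 mm long. Origin on the bench under its middle. The chock stands on its floor between the cheeks, its x along the dock's x; only the front and back of its grip block (30 mm apart) can be taken there.
- pad: Blue square pad, 150 by 150 mm, 2 mm thick, fixed on the bench. Origin under its middle.
- stop (a joint): Slide of the stop, in m: 0 = pins against the bottle (as at the start), 0.06 = fully pulled down the slope, to the ramp's -x. It drags with 2 N and stays where left. Its two steel pins, 12 mm thick and 40 mm high, stand 74 mm either side of the ramp's middle against the bottle's low side and move with the handle.
- stop_grip (a point): Point inside the red handle of the stop, which stands beside the ramp on its +y side: an upright block 24 by 24 mm, square to the ramp and leaning 6 degrees with it; the point is on its middle line 20 mm below its top, about 59 mm above the bench. It moves with the stop; its axes are the ramp's.
- petri_dish: Pale open dish, 90 mm across, 15 mm high; bystander. Origin under its middle.
- wash_bottle: White bottle standing, 76 mm across, 160 mm high; bystander. Origin under its middle.
- tweezers: Blue plastic tweezers lying flat, 135 mm long (x), 12 mm high; bystander. Origin under the middle.
- marker: Orange pen with black end lying flat, 120 mm long; bystander. Origin under its middle.
- beaker: Glass beaker, 72 mm across, 90 mm high; bystander. Origin under its middle.

How it is judged:
By the outcome, as a careful person would: the job done as asked, in the order asked, and still so for the second after the job is handed in, with the robot touching nothing.
It also fails if it takes over 69 s, if anything falls off the work surface, if the arm or the gripper's body presses on something with over 40 N, if the wrist force passes 120 N, or if a joint passes its speed limit or range.

ROBOT

A 6-joint arm with a two-finger parallel gripper is mounted at the origin on the work surface. World frame = base frame: x ahead of the robot, y to its left, z up, the work surface at z = 0. Lengths are in m, angles in degrees, forces in N, time in s.
With the tool pointing down it reaches from about 0.35 to 0.875 m from the base axis. Payload 4.2 kg.
Tool frame: the origin (TCP) lies midway between the tips of the shut fingers; the grasp point (between the pads) lies 19 mm behind it; z points along the fingers, y is the line along which they close (so a half turn about z gives the same grasp; the last joint's range is limited). The gripper opens to 87 mm and grips with 3 to 60 N. Pads are 19 mm wide; open, the fingers measure 117 mm over their backs; the gripper's body (75 mm by 190 mm) begins 51 mm behind the grasp point.
Start: joints at [84.316, 22.042, 0.453, 0, -68.411, -14.817], TCP at [0.219, 0.585, 0.223] pointing down, gripper open.
Joint ranges: [-179.83, 179.83], [-69.29, 118.12], [-61.27, 80.66], [-181.25, 117.63], [-171.15, -9.14], [-177.46, 177.46]. Speed limits (degrees/s): [159.86, 159.86, 180, 180, 180, 180].

INTERFACE

Orientations are given as a 3x3 rotation matrix whose columns are the frame's x, y, z axes.
In Python, from station import r, vision gives the robot as it stands (r), with the cameras (vision).
- The arm moves only by the shell command python3 steer.py 'ROWS'. ROWS is a JSON list of rows, 1 to 8 of them, each of 7 numbers: the opening from 0.0 (shut) to 1.0 (fully open), then dx, dy, dz in m, then a rotation vector rx, ry, rz in degrees; each row is the pose to reach, as a shift and turn from the pose commanded when the command began, along the tool's axes at that moment; what a row does not reach only later rows make up. A row lasts 1/10 s, in which the tool goes at most 0.05 m and 8.59 degrees, less where a joint would pass 70% of its speed; a pose out of reach is approached as far as the arm can. The fingers move at their own pace and stop on an object; the grip force is fixed at half the most. Time passes only in rows, so rows that do not move let the fingers close. It prints the time, the measured TCP pose, the force, the opening and the grip force at its end.
- r.sense(): the state, without advancing time (a new reading comes with each control period).
- vision.capture(name): name is "scene" or "side" or "wrist"; returns a dict with "pixels" (400x640x3 uint8, red, green, blue), "z_map" (400x640 float32, m along the optical axis (not along the pixel's ray), 0 where there is no reading), "K" (3x3 intrinsics, pixels), "world_from_camera" (4x4, takes a point from camera to world coordinates). Camera axes: x right, y up, looking along -z (the intrinsics and any distortion apply to the point x, -y, -z); pixel columns grow to the right and rows downward; lengths in m; the calibration is good to about 2 mm. A picture is of the moment at which its call begins.
- r.finish_job(): hands the job in; it is judged then, once.
The state is a dict: "time_s": time; "joints": joint angles; "joint_velocities": joint speeds; "effort": joint torques, N m; "tcp_pos": TCP position; "ee_rot": TCP orientation; "wrist_force": force on the tool from outside, world axes, zero at the start; "moment": the same for the moment, N m; "gripper_width": opening from 0.0 (shut) to 1.0 (fully open); "gripper_force": force on a finger pad.
Only numpy, scipy, OpenCV 4.12 (cv2) and the standard library are available. Lean on these libraries where they do the work, as an engineer would, in place of code of your own. Each camera call takes 0.05 s, during which the arm holds its last target. There are 200 camera calls.

## Working session

There is one attempt and no reset: what is moved stays moved. The work goes in short steps, Python scripts to look and compute and a shell command to move; the robot and the scene stay as the last step left them, time stands still between calls to the robot, and variables do not carry over. Pictures are saved under pics/ and viewed, at most 10 in all, crops included, and the job is handed in when it is done.

```bash
ls; mkdir -p pics
cat > h.py <<'E'
import numpy as np, cv2
from station import r, vision
def cap(n):
    return vision.capture(n)
def save(c,f): cv2.imwrite(f,c["pixels"][:,:,::-1])
def cloud(c):
    K=c["K"];z=c["z_map"];v,u=np.mgrid[:z.shape[0],:z.shape[1]]
    p=np.stack([(u-K[0,2])/K[0,0]*z,-(v-K[1,2])/K[1,1]*z,-z],-1)
    T=c["world_from_camera"];return p@T[:3,:3].T+T[:3,3]
E
python3 - <<'E'
from h import *
import pickle
s=r.sense();print(s["time_s"],s["tcp_pos"],s["ee_rot"],s["gripper_width"])
ims=[]
for n in("scene","side"):
    c=cap(n);save(c,f"pics/{n}0.png");pickle.dump(c,open(n+".pkl","wb"));print(n,c["K"].tolist(),c["world_from_camera"].round(3).tolist(),(c["z_map"]>0).mean(),[k for k in c])
E
```

```text
pics
station.py
steer.py
0.0 [0.21864964 0.58487591 0.22147537] [[ 9.36609640e-01 -3.50373965e-01 -6.84065131e-04]
 [-3.50374625e-01 -9.36607429e-01 -2.03621279e-03]
 [ 7.27354629e-05  2.14681559e-03 -9.99997693e-01]] 0.9992305956225128
scene [[475.31152248530634, 0.0, 319.382207901489], [0.0, 475.31152248530634, 193.60391257682275], [0.0, 0.0, 1.0]] [[-0.295, -0.703, 0.647, 1.414], [0.955, -0.208, 0.21, 0.368], [-0.013, 0.68, 0.733, 1.122], [0.0, 0.0, 0.0, 1.0]] 0.99598828125 ['pixels', 'z_map', 'K', 'world_from_camera']
side [[456.13517437009494, 0.0, 324.1075411089885], [0.0, 456.13517437009494, 197.93310957706151], [0.0, 0.0, 1.0]] [[-0.987, 0.12, -0.105, 0.399], [-0.159, -0.725, 0.67, 0.847], [0.004, 0.678, 0.735, 0.958], [0.0, 0.0, 0.0, 1.0]] 0.995734375 ['pixels', 'z_map', 'K', 'world_from_camera']
```

View pics/scene0.png

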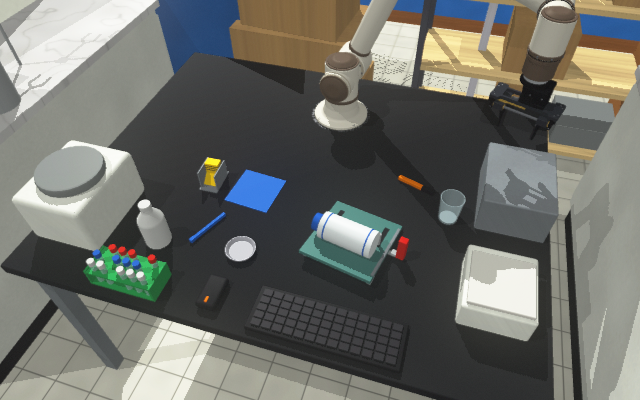

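View pics/side0.png

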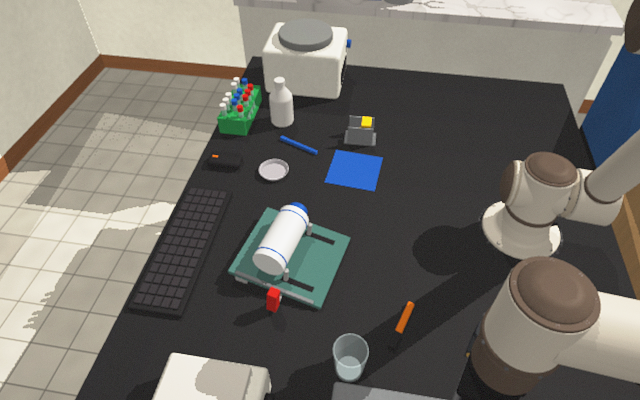

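The scene view shows the yellow chock in its dock at (212,173), the blue pad at (255,190), the ramp and bottle at (350,238) and the red handle at (402,247). The side view shows the same things at (362,128), (354,170), (285,245) and (273,299). The ramp's low side faces the robot. Next I measure the poses.

```bash
cat > m.py <<'E'
from h import *
import pickle
def masks(c):
    h=cv2.cvtColor(c["pixels"],cv2.COLOR_RGB2HSV);H,S,V=[h[...,i].astype(int) for i in range(3)]
    return dict(yellow=(abs(H-27)<6)&(S>150)&(V>80),blue=(abs(H-109)<9)&(S>150)&(V>60),
      red=((H<5)|(H>174))&(S>150)&(V>60),green=(abs(H-82)<10)&(S>60)&(V>40),white=(S<60)&(V>110),grey=(S<50)&(V>40))
def rect(p): 
    (c,s,a)=cv2.minAreaRect((p[:,:2]*1000).astype(np.float32)); return np.round(c,1),np.round(s,1),round(a,2)
if __name__=="__main__":
  for n in("scene","side"):
    c=pickle.load(open(n+".pkl","rb"));P=cloud(c);M=masks(c);print(n)
    def near(m,x0,x1,y0,y1,z0,z1): 
        q=P[m];return q[(q[:,0]>x0)&(q[:,0]<x1)&(q[:,1]>y0)&(q[:,1]<y1)&(q[:,2]>z0)&(q[:,2]<z1)]
    for k in("yellow","blue","red","green"):
        m=M[k].astype(np.uint8);nn,l,st,ce=cv2.connectedComponentsWithStats(m)
        for i in range(1,nn):
            if st[i,4]>40:
                p=P[l==i];print(k,st[i,4],ce[i].round(),np.median(p,0).round(3),"z",np.percentile(p[:,2],[2,98]).round(3),rect(p))
E
python3 m.py
```

```text
scene
yellow 307 [211. 170.] [ 0.466 -0.308  0.051] z [0.008 0.077] (array([908.5, -10.1]), array([1260.9,   66.6]), 33.77)
blue 2914 [206.  29.] [-0.725 -0.957 -0.166] z [-0.413  0.003] (array([ 220.8, -286. ]), array([2693. ,  393.7]), 37.04)
blue 310 [410.   5.] [-2.226 -0.04  -0.61 ] z [-0.656 -0.556] (array([-2227.6,   -55.6]), array([231.6,  88.7]), 80.18)
blue 881 [462.   9.] [-2.228  0.353 -0.586] z [-0.658 -0.519] (array([-438.6,  261.8]), array([ 378.1, 3692.3]), 87.43)
blue 270 [503.  14.] [-2.229  0.655 -0.585] z [-0.654 -0.519] (array([-2218.1,   656.8]), array([ 92.2, 108.5]), 2.24)
blue 1134 [610.  27.] [-2.228  1.391 -0.584] z [-0.656 -0.516] (array([-487.9,  794.9]), array([ 418.7, 3876.2]), 71.19)
blue 1576 [255. 191.] [ 0.473 -0.155  0.001] z [-0.004  0.007] (array([916.4,  39.4]), array([1176.1,  199.2]), 23.82)
blue 216 [206. 227.] [ 0.661 -0.237  0.009] z [-0.002  0.016] (array([ 652.4, -239.1]), array([ 29. , 142.6]), 69.47)
blue 107 [316. 220.] [0.605 0.091 0.089] z [0.057 0.097] (array([960.8, 207.9]), array([961.1,  31.7]), 17.57)
blue 56 [ 97. 254.] [ 0.883
[... 1558 characters left out ...]
[202.9,  16.2]), 89.4)
blue 195 [298. 145.] [ 0.652 -0.233  0.007] z [-0.002  0.014] (array([506.3, 272.5]), array([ 112.6, 1164.4]), 16.1)
blue 1743 [354. 170.] [ 0.464 -0.151  0.002] z [-0.002  0.006] (array([471.7, 304. ]), array([1084.9,  160.5]), 89.21)
blue 74 [300. 206.] [0.58  0.093 0.091] z [0.071 0.097] (array([584.8,  92.9]), array([16.3, 46.2]), 75.29)
red 90 [247.  91.] [ 0.847 -0.37   0.094] z [0.07 0.1 ] (array([663.8, 152.8]), array([  37.9, 1486.4]), 19.41)
red 280 [272. 299.] [0.592 0.35  0.06 ] z [0.    0.082] (array([499.3, 566.9]), array([ 34.8, 594.9]), 23.02)
green 4379 [297. 259.] [0.541 0.214 0.022] z [0.011 0.039] (array([573.2, 444.9]), array([297.7, 825.4]), 3.57)
```

```bash
cat > m2.py <<'E'
from m import *
from scipy.optimize import least_squares
def rays(c,uv):
    K=c["K"];T=c["world_from_camera"];uv=np.asarray(uv,float)
    d=np.stack([(uv[:,0]-K[0,2])/K[0,0],-(uv[:,1]-K[1,2])/K[1,1],-np.ones(len(uv))],-1)@T[:3,:3].T
    return T[:3,3],d
def onplane(c,uv,n,d0):   # n.p=d0
    o,d=rays(c,uv);t=(d0-n@o)/(d@n);return o+d*t[:,None]
def uvof(m): v,u=np.nonzero(m);return np.stack([u,v],1)
Z=np.array([0,0,1.])
def box(P,*b): return np.all([(P[...,i]>b[2*i])&(P[...,i]<b[2*i+1]) for i in range(3)],0)
if __name__=="__main__":
  G=[];W=[];C={}
  for n in("scene","side"):
    c=pickle.load(open(n+".pkl","rb"));P=cloud(c);M=masks(c);C[n]=c,P,M
    m=M["blue"]&box(P,.3,.65,-.3,0,-.01,.02);m[:, :]&=box(P,.35,.6,-.26,-.03,-.01,.015)
    print(n,"pad",rect(onplane(c,uvof(m),Z,.002)))
    m=M["yellow"]&box(P,.3,.6,-.45,-.2,.06,.09)
    print(n,"chock top",rect(onplane(c,uvof(m),Z,.074)),m.sum())
    m=M["grey"]&box(P,.35,.55,-.42,-.2,.05,.08);print(n,"cheek tops",rect(onplane(c,uvof(m),Z,.066)))
    m=M["yellow"]&box(P,.3,.6,-.45,-.2,.0,.055);print(n,"yellow low",P[m].mean(0).round(4) if m.any() else None,m.sum())
    m=M["green"]&box(P,.4,.8,.05,.4,.012,.045);G.append(P[m])
    m=M["white"]&box(P,.4,.8,.05,.4,.06,.14);W.append(P[m])
  g=np.vstack(G)
  for _ in range(5):
    A=np.c_[g[:,:2],np.ones(len(g))];k=np.linalg.lstsq(A,g[:,2],rcond=None)[0];e=abs(g[:,2]-A@k);g=g[e<.004]
  print("plane",k,"slope",np.degrees(np.arctan(np.hypot(*k[:2]))),"yaw",np.degrees(np.arctan2(k[1],k[0])))
  nn=np.array([-k[0],-k[1],1.])
  for n in C:
    c,P,M=C[n];m=M["green"]&box(P,.4,.8,.05,.4,.008,.045)&(abs(P[...,2]-P[...,0]*k[0]-P[...,1]*k[1]-k[2])<.006)
    m=cv2.morphologyEx(m.astype(np.uint8),cv2.MORPH_OPEN,np.ones((2,2)))
    print(n,"ramp",rect(onplane(c,uvof(m),nn,k[2])))
  w=np.vstack(W);print("white",len(w),w.mean(0),rect(w))
  def f(x):
    a=np.array([np.cos(x[3]),np.sin(x[3]),0]);q=w-[x[0],x[1],x[2]];q=q-np.outer(q@a,a);return np.linalg.norm(q,axis=1)-.04
  s=least_squares(f,[*w.mean(0)[:2],.07,1.1],loss="soft_l1",f_scale=.002);a=np.array([np.cos(s.x[3]),np.sin(s.x[3]),0])
  t=(w-s.x[:3])@a*1000;print("bottle",s.x[:3],"axis deg",np.degrees(s.x[3])," t",np.percentile(t,[1,50,99]).round(1),"res",np.abs(s.fun).mean())
  print("offset plane->axis",(s.x[2]-k[0]*s.x[0]-k[1]*s.x[1]-k[2]))
E
python3 m2.py
```

```text
scene pad (array([ 497.5, -159.3]), array([151.3, 206.7]), 85.05)
scene chock top (array([ 457.9, -301.7]), array([40.4, 49.9]), 1.11) 130
scene cheek tops (array([ 476.1, -299.8]), array([91.9, 70.8]), 2.5)
scene yellow low [ 0.4774 -0.3114  0.0257] 160
side pad (array([ 497.7, -159.1]), array([152.5, 216.8]), 84.91)
side chock top (array([ 446.3, -300.1]), array([28.3, 56.3]), 5.95) 107
side cheek tops (array([ 462.2, -294.6]), array([79.1, 84.4]), 0.99)
side yellow low [ 0.464  -0.3301  0.0306] 1
plane [ 0.099001   -0.01982338 -0.02814479] slope 5.7653964044618515 yaw -11.322833476827475
scene ramp (array([591.9, 199.4]), array([219.1, 241.3]), 78.55)
side ramp (array([579.1, 198.7]), array([220.9, 238.8]), 78.56)
white 3570 [0.61160826 0.19889637 0.09513004] (array([604. , 187.1]), array([167.6,  97. ]), 78.36)
bottle [0.63589945 0.32586217 0.06824086] axis deg 78.47549314831895  t [-217.7 -127.1  -59.5] res 0.002884694474490644
offset plane->axis 0.03989066298637078
```

```bash
cat >> h.py <<'E'
from scipy.spatial.transform import Rotation as R
def go(pos,yaw_y,pitch=0,ax=None):
    """print tool-frame shift/rotvec to reach pos with tool y at heading yaw_y (deg), tool tilted with ramp (pitch about ramp y)"""
    s=r.sense();Rc=np.array(s["ee_rot"]);t=np.radians(yaw_y);y=np.array([np.cos(t),np.sin(t),0]);z=np.array([0,0,-1.])
    if ax is not None: # ax: ramp normal
        z=-np.array(ax)/np.linalg.norm(ax);y=y-z*(y@z);y/=np.linalg.norm(y)
    Rt=np.c_[np.cross(y,z),y,z]
    print("t",s["time_s"],"tcp",np.round(s["tcp_pos"],4),"F",np.round(s["wrist_force"],1),"w",round(s["gripper_width"],3),round(s["gripper_force"],1),"J",np.round(s["joints"],0))
    print("shift",np.round(Rc.T@(np.array(pos)-s["tcp_pos"]),4),"rot",np.round(R.from_matrix(Rc.T@Rt).as_rotvec(degrees=True),2))
E
python3 -c "
from h import *
go([.50,.2,.33],-180)
c=cap('wrist');print(c['world_from_camera'].round(3))"
T='[1,0.4,0.29,-0.11,0,0,69.5]'; python3 steer.py '[[1,0.4,0.29,-0.11,0,0,69.5],[1,0.4,0.29,-0.11,0,0,69.5],[1,0.4,0.29,-0.11,0,0,69.5],[1,0.4,0.29,-0.11,0,0,69.5],[1,0.4,0.29,-0.11,0,0,69.5],[1,0.4,0.29,-0.11,0,0,69.5],[1,0.4,0.29,-0.11,0,0,69.5],[1,0.4,0.29,-0.11,0,0,69.5]]'; python3 -c "
from h import *
go([.54,.2,.33],-180)"
```

```text
time_s: 0.95
tcp_pos: [0.4352, 0.2581, 0.3099]
ee_rot: [[0.007, -1.0, -0.0], [-1.0, -0.007, 0.0], [-0.0, 0.0, -1.0]]
wrist_force: [1.0, 1.3, 0.0]
gripper_width: 1.004
gripper_force: 0.0
t 0.95 tcp [0.4352 0.2581 0.3099] F [1.  1.3 0. ] w 1.004 0.0 J [ 49.   7.  -7.  -0. -76. -49.]
shift [ 0.0589 -0.1044 -0.0201] rot [0.   0.01 0.42]
```

```bash
python3 steer.py '[[1,0.059,-0.104,-0.02,0,0,0],[1,0.059,-0.104,-0.02,0,0,0],[1,0.059,-0.104,-0.02,0,0,0],[1,0.059,-0.104,-0.02,0,0,0],[1,0.059,-0.104,-0.02,0,0,0]]'; python3 -c "
from h import *
import pickle
c=cap('wrist');save(c,'pics/w1.png');pickle.dump(c,open('w1.pkl','wb'));s=r.sense();print(s['joint_velocities'],c['K'])"
```

```text
time_s: 1.45
tcp_pos: [0.5392, 0.2021, 0.3286]
ee_rot: [[0.012, -1.0, -0.002], [-1.0, -0.012, -0.0], [0.0, 0.002, -1.0]]
wrist_force: [0.4, 0.1, -0.3]
gripper_width: 0.998
gripper_force: 0.0
[ 1.08320759 -0.80407716 -0.35631503  0.12737247  0.06753706  0.02273784] [[286.35331384   0.         322.2262062 ]
 [  0.         286.35331384 201.25159695]
 [  0.           0.           1.        ]]
```

View pics/w1.png

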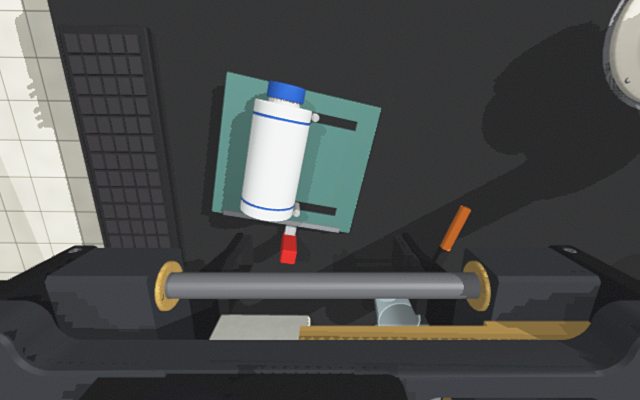

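The wrist view shows the whole ramp, with corners near (228,72), (381,107) and (350,233). It also shows the bottle axis, the pins at (315,118) and (297,208), and the red handle top at (289,256).

```bash
cat > m3.py <<'E'
from m2 import *
c=pickle.load(open("w1.pkl","rb"));P=cloud(c);M=masks(c)
m=M["green"]&box(P,.4,.8,.03,.4,.005,.05)
m=cv2.morphologyEx(m.astype(np.uint8),cv2.MORPH_OPEN,np.ones((3,3)))
g=P[m>0]
for _ in range(5):
    A=np.c_[g[:,:2],np.ones(len(g))];k=np.linalg.lstsq(A,g[:,2],rcond=None)[0];e=abs(g[:,2]-A@k);g=g[e<.004]
print("plane",k,np.degrees(np.arctan(np.hypot(*k[:2]))),np.degrees(np.arctan2(k[1],k[0])))
yaw=np.radians(-11.45);s=np.tan(np.radians(6));x=np.array([np.cos(yaw),np.sin(yaw)])
for n in("scene","side","w1"):
    c=pickle.load(open(n+".pkl","rb"));P=cloud(c);M=masks(c)
    ctr=np.array([.583,.199])
    m=M["green"]&box(P,.4,.8,.03,.4,.008,.05);m=cv2.morphologyEx(m.astype(np.uint8),cv2.MORPH_OPEN,np.ones((2,2)))
    for _ in range(4):
        nn=np.array([-s*x[0],-s*x[1],1]);q=onplane(c,uvof(m),nn,.026-s*x@ctr);
        d=(q[:,:2]-ctr)@np.c_[x,[-x[1],x[0]]]*1000
        if _<3: ctr=np.array(rect(q)[0])/1000
    print(n,rect(q),"x",np.percentile(d[:,0],[0,.3,99.7,100]).round(1),"y",np.percentile(d[:,1],[0,.3,99.7,100]).round(1))
    w=P[M["white"]&box(P,.4,.8,.05,.4,.06,.14)]
    def f(v):
        a=np.array([np.cos(v[2]),np.sin(v[2]),0]);q=w-[v[0],.199,v[1]];q=q-np.outer(q@a,a);return np.linalg.norm(q,axis=1)-.04
    o=least_squares(f,[.6,.07,1.37],loss="soft_l1",f_scale=.002).x;print("  bottle axis at y=.199: x,z",o[:2].round(4),"yaw",np.degrees(o[2])-90)
    rm=M["red"]&box(P,.5,.7,.28,.42,.03,.1);p=P[rm];t=p[p[:,2]>.074];print("  red",len(p),"top",len(t),t.mean(0).round(4) if len(t) else 0,rect(t) if len(t)>5 else 0)
    dd=uvof(rm);print("  red rays z=.079",rect(onplane(c,uvof(rm&(P[...,2]>.07)),Z,.079)))
E
python3 m3.py
```

```text
plane [ 0.10376352 -0.02190002 -0.03178696] 6.053557857513915 -11.917772458096495
scene (array([592.5, 199.5]), array([220.1, 244.4]), 78.64) x [-122.1 -121.5  121.9  122.3] y [-110.  -109.1  107.3  110.2]
  bottle axis at y=.199: x,z [0.6116 0.0674] yaw -11.51969161963369
  red 169 top 61 [0.5956 0.342  0.0779] (array([593.8, 342.3]), array([23.9, 24.7]), 81.52)
  red rays z=.079 (array([598.9, 341.9]), array([24.5, 29.2]), 78.48)
side (array([579.1, 200.1]), array([222.2, 239.2]), 78.87) x [-119.2 -118.5  118.6  119.1] y [-111.4 -109.9  108.   111.7]
  bottle axis at y=.199: x,z [0.6092 0.0684] yaw -11.544286092405102
  red 211 top 101 [0.5902 0.3437 0.0783] (array([590.5, 343. ]), array([22.2, 23.7]), 85.11)
  red rays z=.079 (array([589.9, 345. ]), array([24.5, 25.5]), 75.66)
w1 (array([582.6, 197. ]), array([218.8, 237.4]), 78.63) x [-118.8 -118.2  118.3  118.8] y [-109.2 -108.8  106.4  109.6]
  bottle axis at y=.199: x,z [0.6109 0.0671] yaw -11.399516164468523
  red 383 top 203 [0.592  0.3408 0.077 ] (array([592. , 341.8]), array([23.4, 23.5]), 78.64)
  red rays z=.079 (array([591.5, 339.2]), array([26.4, 23.6]), 78.95)
```

```bash
python3 -c "
from h import *
go([.46,-.21,.30],-180)"; python3 steer.py '[[1,0.41,0.08,0.03,0,0,0],[1,0.41,0.08,0.03,0,0,0],[1,0.41,0.08,0.03,0,0,0],[1,0.41,0.08,0.03,0,0,0],[1,0.41,0.08,0.03,0,0,0],[1,0.41,0.08,0.03,0,0,0],[1,0.41,0.08,0.03,0,0,0],[1,0.41,0.08,0.03,0,0,0]]';python3 steer.py '[[1,0,0,0,0,0,0],[1,0,0,0,0,0,0]]'
cat > m4.py <<'E'
from m2 import *
c=cap('wrist');save(c,'pics/w2.png');pickle.dump(c,open('w2.pkl','wb'))
for n in ("w2","side"):
    c=pickle.load(open(n+".pkl","rb"));P=cloud(c);M=masks(c)
    m=M["yellow"]&box(P,.3,.6,-.45,-.2,.066,.09);print("top",m.sum(),rect(onplane(c,uvof(m),Z,.074)),P[m].mean(0).round(4))
    m=M["yellow"]&box(P,.3,.6,-.45,-.2,-.01,.05);print("low",m.sum(),rect(P[m]) if m.sum()>9 else 0)
    m=M["grey"]&box(P,.35,.55,-.42,-.2,.054,.08);print("cheeks",m.sum(),rect(onplane(c,uvof(m),Z,.066)))
    m=(M["blue"]&box(P,.3,.65,-.3,0,-.01,.02)).astype(np.uint8);nn,l,st,ce=cv2.connectedComponentsWithStats(m)
    i=1+st[1:,4].argmax();print("pad",st[i],rect(onplane(c,uvof(l==i),Z,.002)))
E
python3 m4.py
```

```text
t 1.5 tcp [0.5388 0.2025 0.3289] F [-0.1  0.6 -0.3] w 1.0 0.0 J [ 37.  14.   4.  -0. -80. -36.]
shift [0.4114 0.0841 0.0291] rot [ 0.08 -0.02  0.75]
time_s: 2.3
tcp_pos: [0.467, -0.1906, 0.3012]
ee_rot: [[0.016, -1.0, 0.001], [-1.0, -0.016, 0.0], [-0.0, -0.001, -1.0]]
wrist_force: [1.1, 0.1, 0.9]
gripper_width: 1.003
gripper_force: 0.0
time_s: 2.5
tcp_pos: [0.4674, -0.1901, 0.3008]
ee_rot: [[0.012, -1.0, -0.0], [-1.0, -0.012, 0.0], [-0.0, 0.0, -1.0]]
wrist_force: [-0.4, -0.4, 0.6]
gripper_width: 0.996
gripper_force: 0.0
top 877 (array([ 450.5, -305.3]), array([29.1, 44.5]), 0.83) [ 0.4506 -0.3062  0.0725]
low 693 (array([ 480.2, -304.8]), array([30., 45.]), 2.97)
cheeks 578 (array([ 465.6, -304.9]), array([78.9, 61.7]), 1.93)
pad [ 275  134   99   97 8058] (array([ 467.4, -157.7]), array([150.1, 150.1]), 85.01)
top 101 (array([ 446.3, -300.5]), array([28.3, 55.4]), 5.95) [ 0.4472 -0.3022  0.0733]
low 1 0
cheeks 155 (array([ 462.4, -295.8]), array([78.8, 81.8]), 0.99)
pad [ 324  149   59   42 1739] (array([ 465.1, -156.2]), array([152.5, 151.3]), 84.91)
```

View pics/w2.png

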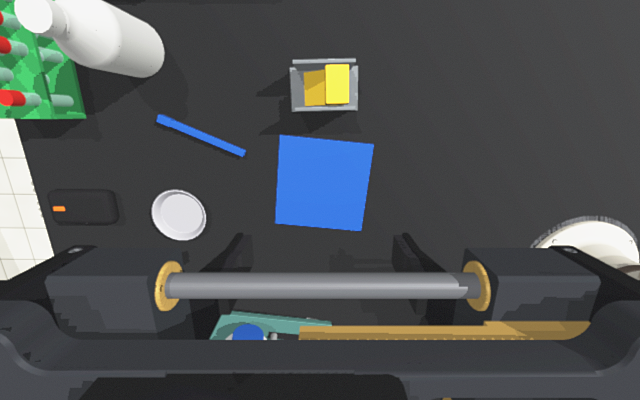

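The wrist view shows the chock in the dock at (325,85) with its toe towards +x, and the pad square at (323,183), with nothing close by. I take the chock front to back, with the tips above the wedge's 30 mm step.

```bash
python3 -c "
from h import *
go([.450,-.305,.12],-178.2)"; python3 steer.py '[[1,0.115,0.016,0.181,0,0,1.1],[1,0.115,0.016,0.181,0,0,1.1],[1,0.115,0.016,0.181,0,0,1.1],[1,0.115,0.016,0.181,0,0,1.1],[1,0.115,0.016,0.181,0,0,1.1],[1,0.115,0.016,0.181,0,0,1.1],[1,0.115,0.016,0.181,0,0,1.1]]'; python3 -c "
from h import *
go([.450,-.305,.041],-178.2)"
```

```text
t 2.55 tcp [ 0.4678 -0.1893  0.301 ] F [0.2 0.1 0.6] w 1.001 0.0 J [ -4.   7.  -8.  -0. -74.   4.]
shift [0.1155 0.0195 0.1809] rot [-0.02  0.01 -1.01]
time_s: 3.25
tcp_pos: [0.4554, -0.3045, 0.1214]
ee_rot: [[-0.004, -1.0, 0.003], [-1.0, 0.004, -0.001], [0.001, -0.003, -1.0]]
wrist_force: [-0.5, 0.4, 0.9]
gripper_width: 1.002
gripper_force: 0.0
t 3.25 tcp [ 0.4554 -0.3045  0.1214] F [-0.5  0.4  0.9] w 1.002 0.0 J [-17.  20. -19.   0. -51.  17.]
shift [0.0004 0.0056 0.0804] rot [-0.14 -0.08 -2.01]
```

```bash
python3 steer.py '[[1,0,0.005,0.03,0,0,-2],[1,0,0.005,0.055,0,0,-2],[1,0,0.005,0.07,0,0,-2],[1,0,0.005,0.08,0,0,-2],[1,0,0.005,0.08,0,0,-2]]'; python3 steer.py '[[0,0,0,0,0,0,0],[0,0,0,0,0,0,0],[0,0,0,0,0,0,0],[0,0,0,0,0,0,0],[0,0,0,0,0,0,0],[0,0,0,0,0,0,0],[0,0,0,0,0,0,0],[0,0,0,0,0,0,0]]'
```

```text
time_s: 3.75
tcp_pos: [0.4496, -0.3045, 0.0405]
ee_rot: [[0.03, -1.0, 0.001], [-1.0, -0.03, -0.0], [0.0, -0.001, -1.0]]
wrist_force: [-0.0, 0.3, 0.4]
gripper_width: 1.0
gripper_force: 0.0
time_s: 4.55
tcp_pos: [0.449, -0.3055, 0.0399]
ee_rot: [[0.029, -1.0, 0.001], [-1.0, -0.029, -0.0], [0.0, -0.001, -1.0]]
wrist_force: [1.8, 0.6, 0.6]
gripper_width: 0.357
gripper_force: 1.0
```

```bash
python3 steer.py '[[0,0,0,0,0,0,0],[0,0,0,0,0,0,0],[0,0,0,0,0,0,0]]'; python3 steer.py '[[0,0,0,-0.02,0,0,0],[0,0,0,-0.05,0,0,0],[0,0,0,-0.09,0,0,0],[0,0,0,-0.13,0,0,0],[0,0,0,-0.13,0,0,0]]'; python3 -c "
from h import *
go([.455,-.154,.17],-180-11.45)"
```

```text
time_s: 4.85
tcp_pos: [0.4489, -0.3054, 0.0399]
ee_rot: [[0.029, -1.0, 0.001], [-1.0, -0.029, -0.0], [0.0, -0.001, -1.0]]
wrist_force: [1.5, 0.0, -0.4]
gripper_width: 0.344
gripper_force: 29.7
time_s: 5.35
tcp_pos: [0.4514, -0.3068, 0.1755]
ee_rot: [[0.03, -1.0, 0.01], [-1.0, -0.03, -0.005], [0.005, -0.01, -1.0]]
wrist_force: [1.8, 0.1, -2.0]
gripper_width: 0.338
gripper_force: 29.7
t 5.35 tcp [ 0.4514 -0.3068  0.1755] F [ 1.8  0.1 -2. ] w 0.338 29.7 J [-17.  16. -15.   0. -58.  19.]
shift [-0.1526 -0.008   0.0048] rot [-0.61 -0.23 13.15]
```

```bash
python3 steer.py '[[0,-0.1526,-0.004,0.005,-0.6,-0.2,13.2],[0,-0.1526,-0.004,0.005,-0.6,-0.2,13.2],[0,-0.1526,-0.004,0.005,-0.6,-0.2,13.2],[0,-0.1526,-0.004,0.06,-0.6,-0.2,13.2],[0,-0.1526,-0.004,0.1,-0.6,-0.2,13.2],[0,-0.1526,-0.004,0.115,-0.6,-0.2,13.2],[0,-0.1526,-0.004,0.115,-0.6,-0.2,13.2]]'; python3 -c "
from h import *
go([.450,-.154,.0385],-180-11.45)"
```

```text
time_s: 6.05
tcp_pos: [0.4447, -0.1522, 0.0514]
ee_rot: [[-0.201, -0.979, -0.02], [-0.98, 0.201, 0.005], [-0.001, 0.02, -1.0]]
wrist_force: [0.2, -0.7, -1.1]
gripper_width: 0.345
gripper_force: 29.7
t 6.05 tcp [ 0.4447 -0.1522  0.0514] F [ 0.2 -0.7 -1.1] w 0.345 29.7 J [  1.  20. -32.  -0. -39. -12.]
shift [ 0.0007 -0.0058  0.0128] rot [ 1.16  0.05 -0.12]
```

```bash
python3 steer.py '[[0,0,-0.004,0.002,0.6,0.2,0],[0,0,-0.004,0.006,0.6,0.2,0],[0,0,-0.004,0.01,0.6,0.2,0],[0,0,-0.004,0.012,0.6,0.2,0],[0,0,-0.004,0.012,0.6,0.2,0]]'; python3 -c "
from h import *
go([.450,-.154,.0385],-180-11.45)"
```

```text
time_s: 6.55
tcp_pos: [0.4519, -0.1535, 0.0429]
ee_rot: [[-0.201, -0.98, -0.0], [-0.98, 0.201, -0.001], [0.001, 0.0, -1.0]]
wrist_force: [-0.6, -0.7, -2.4]
gripper_width: 0.344
gripper_force: 29.7
t 6.55 tcp [ 0.4519 -0.1535  0.0429] F [-0.6 -0.7 -2.4] w 0.344 29.7 J [  1.  21. -33.   0. -36. -12.]
shift [0.0009 0.0018 0.0044] rot [ 0.01 -0.07 -0.12]
```

```bash
python3 steer.py '[[0,0,0,0.002,0,0,0],[0,0,0,0.004,0,0,0],[0,0,0,0.0045,0,0,0],[0,0,0,0.0045,0,0,0]]'; python3 steer.py '[[1,0,0,0,0,0,0],[1,0,0,0,0,0,0],[1,0,0,0,0,0,0],[1,0,0,0,0,0,0],[1,0,0,0,0,0,0],[1,0,0,0,0,0,0],[1,0,0,0,0,0,0]]'
```

```text
time_s: 6.95
tcp_pos: [0.452, -0.1534, 0.0382]
ee_rot: [[-0.2, -0.98, -0.001], [-0.98, 0.2, -0.001], [0.001, 0.001, -1.0]]
wrist_force: [0.2, 1.0, -1.9]
gripper_width: 0.345
gripper_force: 29.7
time_s: 7.65
tcp_pos: [0.4521, -0.1534, 0.0383]
ee_rot: [[-0.2, -0.98, -0.0], [-0.98, 0.2, -0.001], [0.001, 0.0, -1.0]]
wrist_force: [-0.3, -0.5, -0.7]
gripper_width: 0.897
gripper_force: 0.0
```

```bash
python3 steer.py '[[1,0,0,-0.02,0,0,0],[1,0,0,-0.06,0,0,0],[1,0,0,-0.11,0,0,0],[1,0,0,-0.16,0,0,0],[1,0,0,-0.2,0,0,0],[1,0,0,-0.2,0,0,0]]'; python3 -c "
from h import *
go([.535,-.17,.24],78.55)"
```

```text
time_s: 8.25
tcp_pos: [0.4556, -0.1538, 0.2448]
ee_rot: [[-0.199, -0.98, 0.013], [-0.98, 0.199, -0.003], [0.0, -0.014, -1.0]]
wrist_force: [1.0, 0.3, -0.4]
gripper_width: 0.996
gripper_force: 0.0
t 8.25 tcp [ 0.4556 -0.1538  0.2448] F [ 1.   0.3 -0.4] w 0.996 0.0 J [  1.   6. -18.   0. -65. -12.]
shift [ 0.     -0.081   0.0059] rot [-0.63  0.6  89.95]
```

```bash
python3 steer.py '[[1,0,-0.08,0,0,0,90],[1,0,-0.08,0,0,0,90],[1,0,-0.08,0,0,0,90],[1,0,-0.08,0,0,0,90],[1,0,-0.08,0,0,0,90],[1,0,-0.08,0,0,0,90],[1,0,-0.08,0,0,0,90],[1,0,-0.08,0,0,0,90]]'; python3 steer.py '[[1,0,0,0,0,0,21.5],[1,0,0,0,0,0,21.5],[1,0,0,0,0,0,21.5],[1,0,0,0,0,0,21.5]]'
cat > m5.py <<'E'
from m2 import *
import sys
n=sys.argv[1];c=cap('wrist');save(c,f'pics/{n}.png');pickle.dump(c,open(n+'.pkl','wb'))
P=cloud(c);M=masks(c)
m=M["yellow"]&box(P,.3,.6,-.3,-.0,.06,.09);print("top",m.sum(),rect(onplane(c,uvof(m),Z,.072)),P[m].mean(0).round(4))
m=M["yellow"]&box(P,.3,.6,-.3,-.0,-.01,.09);print("all",m.sum(),rect(P[m]))
go([.535,-.17,.24],78.55)
E
python3 m5.py w3
```

```text
time_s: 9.05
tcp_pos: [0.53, -0.1691, 0.2371]
ee_rot: [[-0.987, -0.162, -0.002], [-0.162, 0.987, -0.001], [0.002, -0.0, -1.0]]
wrist_force: [0.1, -0.2, -1.0]
gripper_width: 0.998
gripper_force: 0.0
time_s: 9.45
tcp_pos: [0.5301, -0.1691, 0.2373]
ee_rot: [[-0.979, 0.205, -0.002], [0.205, 0.979, -0.001], [0.002, -0.001, -1.0]]
wrist_force: [-0.5, -0.4, 0.0]
gripper_width: 1.002
gripper_force: 0.0
top 36 (array([ 466.3, -156. ]), array([38.7,  0. ]), 78.18) [ 0.4664 -0.156   0.0701]
all 702 (array([ 480.6, -159.7]), array([43.6, 29.5]), 78.27)
t 9.5 tcp [ 0.5301 -0.1691  0.2374] F [ 0.2 -0.8 -1.1] w 1.0 0.0 J [  -1.   15.   -8.    0.  -67. -101.]
shift [-0.0049  0.0001 -0.0026] rot [-0.07 -0.1  -0.27]
```

View pics/w3.png

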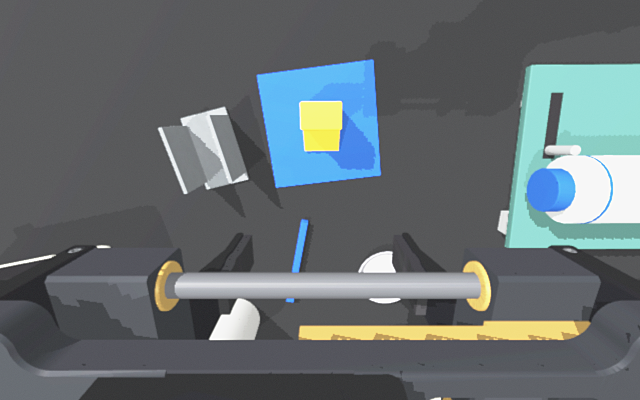

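The chock stands upright on the pad at (321,125), square to the ramp, with the gripper oriented along its sides. I now grip it by its sides.

```bash
python3 -c "
from h import *
go([.452,-.1535,.10],78.4)"; python3 steer.py '[[1,0.08,0,0.05,0,0,0.2],[1,0.08,0,0.1,0,0,0.2],[1,0.08,0,0.137,0,0,0.2],[1,0.08,0,0.137,0,0,0.2],[1,0.08,0,0.137,0,0,0.2]]'; python3 -c "
from h import *
go([.452,-.1535,.03],78.4)"
```

```text
t 9.5 tcp [ 0.5301 -0.1691  0.2374] F [ 0.2 -0.8 -1.1] w 1.0 0.0 J [  -1.   15.   -8.    0.  -67. -101.]
shift [ 0.0795 -0.0004  0.1376] rot [-0.07 -0.1  -0.12]
time_s: 10.0
tcp_pos: [0.4491, -0.1528, 0.0986]
ee_rot: [[-0.978, 0.207, -0.008], [0.207, 0.978, -0.001], [0.008, -0.002, -1.0]]
wrist_force: [-0.4, -0.1, 0.8]
gripper_width: 0.999
gripper_force: 0.0
t 10.0 tcp [ 0.4491 -0.1528  0.0986] F [-0.4 -0.1  0.8] w 0.999 0.0 J [   1.   16.  -30.    0.  -45. -103.]
shift [-0.0035  0.0001  0.0685] rot [-0.14 -0.44 -0.35]
```

```bash
python3 steer.py '[[1,-0.001,0,0.03,0,0,-0.3],[1,-0.001,0,0.055,0,0,-0.3],[1,-0.001,0,0.069,0,0,-0.3],[1,-0.001,0,0.069,0,0,-0.3],[1,-0.001,0,0.069,0,0,-0.3]]'; python3 -c "
from h import *
go([.452,-.1535,.03],78.4)";python3 steer.py '[[0,0,0,0,0,0,0],[0,0,0,0,0,0,0],[0,0,0,0,0,0,0],[0,0,0,0,0,0,0],[0,0,0,0,0,0,0],[0,0,0,0,0,0,0],[0,0,0,0,0,0,0],[0,0,0,0,0,0,0]]'
```

```text
time_s: 10.5
tcp_pos: [0.4546, -0.1535, 0.0334]
ee_rot: [[-0.979, 0.202, 0.002], [0.202, 0.979, -0.002], [-0.002, -0.001, -1.0]]
wrist_force: [-0.1, 0.3, 0.3]
gripper_width: 0.998
gripper_force: 0.0
t 10.5 tcp [ 0.4546 -0.1535  0.0334] F [-0.1  0.3  0.3] w 0.998 0.0 J [   1.   22.  -33.    0.  -35. -103.]
shift [ 0.0026 -0.0006  0.0034] rot [-0.07  0.11 -0.05]
time_s: 11.3
tcp_pos: [0.453, -0.1534, 0.0324]
ee_rot: [[-0.979, 0.203, -0.001], [0.203, 0.979, -0.001], [0.0, -0.001, -1.0]]
wrist_force: [-0.1, -0.1, 1.7]
gripper_width: 0.528
gripper_force: 30.0
```

```bash
cat >> h.py <<'E'
YAW=np.radians(-11.45);EX=np.array([np.cos(YAW),np.sin(YAW)]);C0=np.array([.581,.1985]);N=np.array([-.105*EX[0],-.105*EX[1],1.])/np.hypot(1,.105)
def ramp(x,y,h):  # ramp-surface point + h along normal -> world
    p=C0+EX*x+np.array([-EX[1],EX[0]])*y;return np.array([*p,.026+.105*x])+N*h
def ingo(p): # world->ramp x,y,height normal
    p=np.array(p);d=p[:2]-C0;x=d@EX;h=(p[2]-.026-.105*x)*.9945
    x0=x+h*.1045;return np.round([x0,d@[-EX[1],EX[0]],h],4)
E
python3 steer.py '[[0,0,0,-0.02,0,0,0],[0,0,0,-0.06,0,0,0],[0,0,0,-0.11,0,0,0],[0,0,0,-0.11,0,0,0]]'; python3 -c "
from h import *
go(ramp(-.066,0,.085),78.55,ax=N)
print(ramp(-.066,0,.0304),ramp(-.031,0,.0304))"
```

```text
time_s: 11.7
tcp_pos: [0.4577, -0.1536, 0.1484]
ee_rot: [[-0.979, 0.201, 0.014], [0.201, 0.98, -0.003], [-0.014, 0.0, -1.0]]
wrist_force: [1.2, 0.4, -2.3]
gripper_width: 0.528
gripper_force: 30.0
t 11.7 tcp [ 0.4577 -0.1536  0.1484] F [ 1.2  0.4 -2.3] w 0.528 30.0 J [   1.   12.  -26.    0.  -51. -103.]
shift [0.0257 0.3695 0.0445] rot [-0.01 -5.2  -0.17]
[0.51320214 0.21223203 0.04930379] [0.54750558 0.20528408 0.05297879]
```

```bash
python3 steer.py '[[0,0.026,0.369,0,0,-6,0],[0,0.026,0.369,0,0,-6,0],[0,0.026,0.369,0,0,-6,0],[0,0.026,0.369,0,0,-6,0],[0,0.026,0.369,0,0,-6,0],[0,0.026,0.369,0,0,-6,0],[0,0.026,0.369,0,0,-6,0],[0,0.026,0.369,0,0,-6,0]]';  python3 steer.py '[[0,0,0,0,0,0,0],[0,0,0,0,0,0,0],[0,0,0,0,0,0,0]]';python3 -c "
from h import *
go(ramp(-.066,0,.04),78.55,ax=N)"
python3 - <<'E'
import sys;sys.path.insert(0,'.')
from m2 import *
s=r.sense();print(ingo(s["tcp_pos"]))
c=cap('wrist');save(c,'pics/w4.png');pickle.dump(c,open('w4.pkl','wb'));c=cap('side');pickle.dump(c,open('s4.pkl','wb'));save(c,'pics/s4.png')
E
```

```text
time_s: 12.5
tcp_pos: [0.5028, 0.2174, 0.1408]
ee_rot: [[-0.975, 0.199, 0.102], [0.198, 0.98, -0.022], [-0.104, -0.001, -0.995]]
wrist_force: [0.7, -0.5, -1.9]
gripper_width: 0.528
gripper_force: 30.0
time_s: 12.8
tcp_pos: [0.5018, 0.2118, 0.1411]
ee_rot: [[-0.974, 0.204, 0.1], [0.203, 0.979, -0.024], [-0.103, -0.003, -0.995]]
wrist_force: [-0.7, -0.5, -2.3]
gripper_width: 0.528
gripper_force: 30.0
t 12.8 tcp [0.5018 0.2118 0.1411] F [-0.7 -0.5 -2.3] w 0.528 30.0 J [  43.   16.  -24.    7.  -47. -149.]
shift [-0.0016  0.0029  0.0829] rot [-0.19 -0.1  -0.33]
[-0.0674 -0.0026  0.1229]
```

View pics/w4.png

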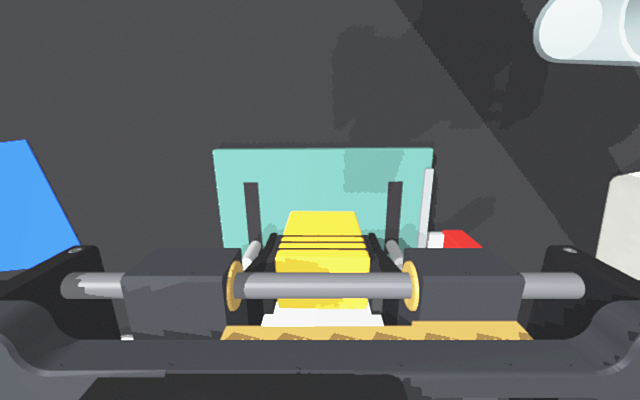

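The wrist view shows the chock at column 322, midway between the two slots at (251,210) and (395,210). The ramp's low edge is level at row 149, so the chock is square and centred. Now I lower it onto the ramp.

```bash
python3 steer.py '[[0,-0.001,0.001,0.03,0,0,0],[0,-0.001,0.001,0.06,0,0,0],[0,-0.001,0.001,0.08,0,0,0],[0,-0.001,0.001,0.087,0,0,0],[0,-0.001,0.001,0.087,0,0,0],[0,-0.001,0.001,0.087,0,0,0]]'; python3 -c "
from h import *
go(ramp(-.066,0,.0304),78.55,ax=N);print(ingo(r.sense()['tcp_pos']))"
```

```text
time_s: 13.5
tcp_pos: [0.5133, 0.2124, 0.0565]
ee_rot: [[-0.974, 0.203, 0.103], [0.202, 0.979, -0.021], [-0.106, 0.0, -0.994]]
wrist_force: [0.7, -0.5, -1.6]
gripper_width: 0.525
gripper_force: 30.0
t 13.5 tcp [0.5133 0.2124 0.0565] F [ 0.7 -0.5 -1.6] w 0.525 30.0 J [  42.   24.  -28.    9.  -35. -150.]
shift [ 0.0008 -0.0002  0.0071] rot [-0.02  0.07 -0.27]
[-0.0652  0.0002  0.0375]
```

```bash
python3 steer.py '[[0,0,0,0.001,0,0,0],[0,0,0,0.002,0,0,0],[0,0,0,0.003,0,0,0],[0,0,0,0.003,0,0,0]]'; python3 -c "
from h import *
go(ramp(-.066,0,.0304),78.55,ax=N);print(ingo(r.sense()['tcp_pos']))"
```

```text
time_s: 13.9
tcp_pos: [0.5129, 0.2123, 0.0526]
ee_rot: [[-0.974, 0.203, 0.102], [0.202, 0.979, -0.022], [-0.104, -0.001, -0.995]]
wrist_force: [-0.9, -0.0, -1.7]
gripper_width: 0.528
gripper_force: 30.0
t 13.9 tcp [0.5129 0.2123 0.0526] F [-0.9 -0.  -1.7] w 0.528 30.0 J [  42.   24.  -29.    9.  -34. -151.]
shift [0.     0.     0.0033] rot [-0.08 -0.   -0.25]
[-0.066  -0.      0.0337]
```

```bash
python3 steer.py '[[0,0,0,0.001,0,0,0],[0,0,0,0.002,0,0,0],[0,0,0,0.002,0,0,0]]'; python3 steer.py '[[0,0,0,0.001,0,0,0],[0,0,0,0.001,0,0,0],[0,0,0,0.001,0,0,0]]'; python3 -c "
from h import *
go(ramp(-.066,0,.0304),78.55,ax=N);print(ingo(r.sense()['tcp_pos']))"
```

```text
time_s: 14.2
tcp_pos: [0.513, 0.2121, 0.0502]
ee_rot: [[-0.974, 0.203, 0.102], [0.202, 0.979, -0.023], [-0.104, -0.002, -0.995]]
wrist_force: [-0.1, 0.4, -1.8]
gripper_width: 0.522
gripper_force: 30.0
time_s: 14.5
tcp_pos: [0.5132, 0.2121, 0.0494]
ee_rot: [[-0.974, 0.203, 0.102], [0.202, 0.979, -0.022], [-0.104, -0.001, -0.995]]
wrist_force: [-0.0, -0.1, -2.1]
gripper_width: 0.526
gripper_force: 30.0
t 14.5 tcp [0.5132 0.2121 0.0494] F [-0.  -0.1 -2.1] w 0.526 30.0 J [  42.   24.  -29.    9.  -34. -151.]
shift [0.     0.0001 0.0001] rot [-0.1  -0.02 -0.25]
[-0.066  -0.0001  0.0305]
```

```bash
for i in 1 2; do python3 steer.py '[[0,0,0,0.0005,0,0,0],[0,0,0,0.001,0,0,0],[0,0,0,0.001,0,0,0]]' | sed -n '2p;6p'; python3 steer.py '[[0,0,0,0,0,0,0]]' | grep force; done
```

```text
tcp_pos: [0.5133, 0.2122, 0.0488]
gripper_force: 30.0
wrist_force: [-2.2, -0.8, 2.4]
gripper_force: 30.0
tcp_pos: [0.5134, 0.2121, 0.0488]
gripper_force: 30.0
wrist_force: [-5.8, -0.1, 10.1]
gripper_force: 30.0
```

```bash
python3 steer.py '[[0,0,0,-0.001,0,0,0],[0,-0.004,0,-0.001,0,0,0],[0,-0.010,0,-0.001,0,0,0],[0,-0.016,0,-0.001,0,0,0],[0,-0.022,0,-0.001,0,0,0],[0,-0.025,0,-0.001,0,0,0],[0,-0.025,0,-0.001,0,0,0]]'
python3 - <<'E'
from m2 import *
s=r.sense();print(ingo(s["tcp_pos"]),s["wrist_force"])
c=cap('side');pickle.dump(c,open('s5.pkl','wb'));save(c,'pics/s5.png');c=cap('scene');c2=cv2.resize(c["pixels"][190:290,280:440],None,fx=5,fy=5);cv2.imwrite('pics/sc5.png',c2[:,:,::-1])
c=pickle.load(open('s5.pkl','rb'));cv2.imwrite('pics/s5z.png',cv2.resize(c["pixels"][190:310,220:360],None,fx=4.5,fy=4.5)[:,:,::-1])
E
```

```text
time_s: 16.0
tcp_pos: [0.5378, 0.2069, 0.0515]
ee_rot: [[-0.974, 0.203, 0.102], [0.202, 0.979, -0.023], [-0.104, -0.002, -0.995]]
wrist_force: [-2.4, -0.5, 6.2]
gripper_width: 0.527
gripper_force: 30.0
[-0.0409 -0.0003  0.0299] [-2.4121601  -0.50639575  6.24879089]
```

View pics/s5z.png

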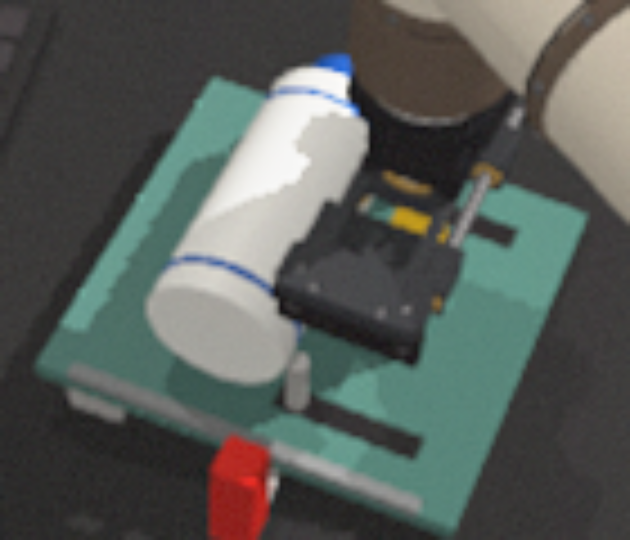

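The side view shows the gripper behind the bottle and clear of it, with the bottle against its pin at (297,380) in the crop. I advance in small steps and watch the bottle's axis.

```bash
cat > bt.py <<'E'
from m2 import *
s=r.sense();print("t",s["time_s"],"tcp ramp",ingo(s["tcp_pos"]),"F",np.round(s["wrist_force"],1))
for n in ("scene","side"):
    c=cap(n);P=cloud(c);M=masks(c);w=P[M["white"]&box(P,.5,.8,.05,.4,.06,.14)]
    def f(v):
        a=np.array([-EX[1],EX[0],0]);q=w-[v[0],.199,v[1]];q=q-np.outer(q@a,a);return np.linalg.norm(q,axis=1)-.04
    o=least_squares(f,[.61,.068],loss="soft_l1",f_scale=.002).x
    # image shift of the free end (+y) against the reference
    g=cv2.cvtColor(c["pixels"],cv2.COLOR_RGB2GRAY)
    print(n,len(w),"axis x,z mm",(o*1000).round(2))
E
python3 bt.py; python3 steer.py '[[0,0,0,-0.0007,0,0,0],[0,-0.002,0,-0.0007,0,0,0],[0,-0.004,0,-0.0007,0,0,0],[0,-0.005,0,-0.0007,0,0,0],[0,-0.005,0,-0.0007,0,0,0]]'; python3 bt.py
```

```text
t 16.1 tcp ramp [-0.0409 -0.0003  0.0299] F [-2.8 -0.5  4.5]
scene 1524 axis x,z mm [611.59  67.5 ]
side 1574 axis x,z mm [609.15  68.32]
time_s: 16.7
tcp_pos: [0.5428, 0.206, 0.052]
ee_rot: [[-0.974, 0.203, 0.102], [0.202, 0.979, -0.022], [-0.104, -0.001, -0.995]]
wrist_force: [-0.1, -1.3, -1.6]
gripper_width: 0.529
gripper_force: 30.0
t 16.7 tcp ramp [-0.0358 -0.0002  0.03  ] F [-0.1 -1.3 -1.6]
scene 1526 axis x,z mm [611.38  67.5 ]
side 1492 axis x,z mm [608.83  68.33]
```

```bash
python3 steer.py '[[0,-0.001,0,0,0,0,0],[0,-0.002,0,0,0,0,0],[0,-0.003,0,0,0,0,0],[0,-0.003,0,0,0,0,0]]' | grep wrist; python3 bt.py; python3 steer.py '[[0,-0.0005,0,0,0,0,0],[0,-0.001,0,0,0,0,0],[0,-0.0015,0,0,0,0,0],[0,-0.0015,0,0,0,0,0]]'| grep wrist; python3 bt.py
```

```text
wrist_force: [0.1, 0.7, -1.6]
t 17.2 tcp ramp [-0.033  -0.0002  0.0302] F [ 0.1  0.7 -1.6]
scene 1518 axis x,z mm [611.39  67.56]
side 1444 axis x,z mm [608.73  68.42]
wrist_force: [0.1, -0.8, -2.5]
t 17.7 tcp ramp [-0.0315 -0.0002  0.0303] F [ 0.1 -0.8 -2.5]
scene 1533 axis x,z mm [611.52  67.57]
side 1404 axis x,z mm [608.8   68.36]
```

```bash
python3 steer.py '[[0,-0.0005,0,0.0003,0,0,0],[0,-0.001,0,0.0003,0,0,0],[0,-0.001,0,0.0003,0,0,0]]' | grep wrist; python3 bt.py; python3 steer.py '[[0,-0.0005,0,0,0,0,0],[0,-0.001,0,0,0,0,0],[0,-0.001,0,0,0,0,0]]'| grep wrist; python3 bt.py
```

```text
wrist_force: [-1.0, 0.2, -0.4]
t 18.1 tcp ramp [-0.0308 -0.0003  0.03  ] F [-1.   0.2 -0.4]
scene 1535 axis x,z mm [611.5   67.66]
side 1401 axis x,z mm [608.74  68.41]
wrist_force: [-3.6, 1.2, 1.2]
t 18.5 tcp ramp [-0.0298 -0.0004  0.03  ] F [-3.6  1.2  1.2]
scene 1539 axis x,z mm [612.57  67.64]
side 1396 axis x,z mm [609.96  68.41]
```

```bash
python3 steer.py '[[0,-0.0005,0,0,0,0,0],[0,-0.001,0,0,0,0,0],[0,-0.001,0,0,0,0,0]]' | grep wrist; python3 bt.py; python3 steer.py '[[0,-0.0005,0,0,0,0,0],[0,-0.001,0,0,0,0,0],[0,-0.001,0,0,0,0,0]]'| grep wrist; python3 bt.py
```

```text
wrist_force: [-3.0, 1.1, 0.9]
t 18.9 tcp ramp [-0.0287 -0.0004  0.03  ] F [-3.   1.1  0.9]
scene 1546 axis x,z mm [613.84  67.88]
side 1396 axis x,z mm [610.8   68.63]
wrist_force: [-4.4, -0.3, 2.7]
t 19.3 tcp ramp [-0.0276 -0.0003  0.03  ] F [-4.4 -0.3  2.7]
scene 1544 axis x,z mm [614.87  67.96]
side 1391 axis x,z mm [612.05  68.7 ]
```

```bash
python3 steer.py '[[0,0.0005,0,-0.0002,0,0,0],[0,0.001,0,-0.0002,0,0,0],[0,0.0015,0,-0.0002,0,0,0],[0,0.0015,0,-0.0002,0,0,0],[0,0.0015,0,-0.0002,0,0,0]]' | grep wrist; python3 bt.py; python3 steer.py '[[0.8,0,0,0,0,0,0],[0.8,0,0,0,0,0,0],[0.8,0,0,0,0,0,0],[0.8,0,0,0,0,0,0],[0.8,0,0,0,0,0,0],[0.8,0,0,0,0,0,0],[0.8,0,0,0,0,0,0]]'; python3 bt.py
```

```text
wrist_force: [-1.0, -0.7, -2.6]
t 19.9 tcp ramp [-0.0291 -0.0001  0.03  ] F [-1.  -0.7 -2.6]
scene 1544 axis x,z mm [613.41  67.62]
side 1400 axis x,z mm [610.37  68.71]
time_s: 20.7
tcp_pos: [0.5493, 0.2047, 0.0529]
ee_rot: [[-0.974, 0.203, 0.102], [0.202, 0.979, -0.022], [-0.104, -0.001, -0.995]]
wrist_force: [-0.0, 0.1, -0.3]
gripper_width: 0.797
gripper_force: 0.0
t 20.7 tcp ramp [-0.0291 -0.0002  0.0301] F [-0.   0.1 -0.3]
scene 1525 axis x,z mm [613.41  67.67]
side 1470 axis x,z mm [610.27  68.68]
```

```bash
python3 steer.py '[[0.8,0,0,-0.01,0,0,0],[0.8,0,0,-0.03,0,0,0],[0.8,0,0,-0.07,0,0,0],[0.8,0,0,-0.12,0,0,0],[0.8,0,0,-0.16,0,0,0],[0.8,0,0,-0.16,0,0,0],[0.8,0,0,-0.16,0,0,0]]'|head -2
python3 - <<'E'
from m2 import *
import bt
go(ramp(0,0.12,.22),78.55,ax=N)
c=cap('wrist');save(c,'pics/w6.png');c=cap('side');cv2.imwrite('pics/s6z.png',cv2.resize(c["pixels"][190:310,220:360],None,fx=4.5,fy=4.5)[:,:,::-1])
P=cloud(c);M=masks(c);rm=M["red"]&box(P,.5,.7,.28,.42,.07,.1);print(rect(P[rm]),P[rm].mean(0))
E
```

```text
time_s: 21.5
tcp_pos: [0.5331, 0.2086, 0.2139]
t 21.5 tcp ramp [-0.0289  0.0004  0.192 ] F [-0.3 -0.2 -0.3]
scene 1539 axis x,z mm [613.29  67.68]
side 1744 axis x,z mm [610.98  68.39]
t 21.6 tcp [0.5323 0.2078 0.2112] F [ 0.2 -0.2 -0.3] w 0.805 0.0 J [  40.   15.  -14.    6.  -58. -145.]
shift [-0.0294  0.1206 -0.031 ] rot [-0.16 -0.1  -0.26]
(array([590.8, 343.6]), array([22.2, 23.8]), 79.14) [0.59009764 0.34448457 0.07822925]
```

View pics/s6z.png

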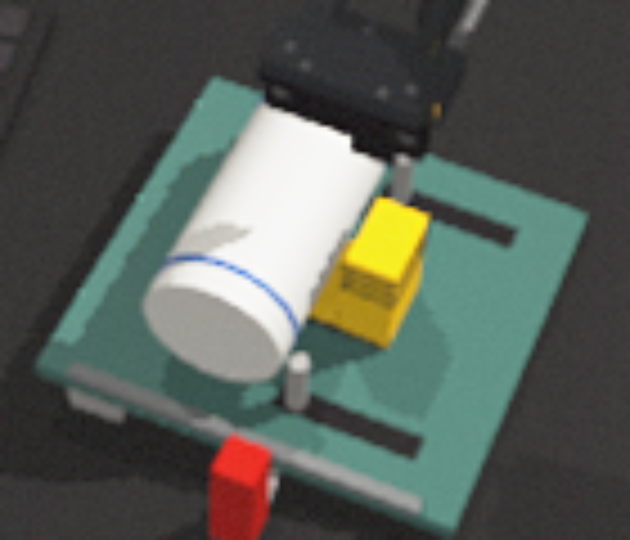

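The crop shows the chock standing free at (370,275), square against the bottle and midway between the pins at (297,380) and (402,175). The red handle at (240,490) has not moved. Next is the handle, gripped along the ramp's x.

```bash
cat >> h.py <<'E'
HT=np.array([.592,.342,.0785])
E
python3 -c "
from h import *
go(HT+N*.09,168.55,ax=N)"; python3 steer.py '[[1,-0.03,0.14,0,0,0,0],[1,-0.03,0.14,0,0,0,-90],[1,-0.03,0.14,0,0,0,-90],[1,-0.03,0.14,0,0,0,-90],[1,-0.03,0.14,0,0,0,-90],[1,-0.03,0.14,0,0,0,-90],[1,-0.03,0.14,0,0,0,-90],[1,-0.03,0.14,0,0,0,-90]]' | head -2; python3 steer.py '[[1,0,0,0,0,0,-30],[1,0,0,0,0,0,-30],[1,0,0,0,0,0,-30],[1,0,0,0,0,0,-30],[1,0,0,0,0,0,-30]]' | sed -n '2,4p'; python3 -c "
from h import *
go(HT+N*.05,168.55,ax=N)
go(HT-N*.033,168.55,ax=N)"
```

```text
t 21.7 tcp [0.5324 0.2077 0.2106] F [0.3 0.3 0.9] w 0.801 0.0 J [  40.   15.  -14.    6.  -58. -145.]
shift [-0.0173  0.1437  0.0441] rot [-8.000e-02 -2.800e-01 -9.025e+01]
time_s: 22.5
tcp_pos: [0.5903, 0.3389, 0.213]
tcp_pos: [0.5904, 0.3389, 0.2133]
ee_rot: [[-0.201, -0.975, 0.1], [-0.98, 0.199, -0.024], [0.004, -0.103, -0.995]]
wrist_force: [-0.1, -0.5, 1.0]
t 23.0 tcp [0.5904 0.3389 0.2133] F [-0.1 -0.5  1. ] w 1.003 0.0 J [ 46.  26.   3.   6. -64. -60.]
shift [-0.0037  0.013   0.0841] rot [ 0.11 -0.24 -0.1 ]
t 23.0 tcp [0.5904 0.3389 0.2133] F [-0.1 -0.5  1. ] w 1.003 0.0 J [ 46.  26.   3.   6. -64. -60.]
shift [-0.004   0.0128  0.1671] rot [ 0.11 -0.24 -0.1 ]
```

```bash
python3 steer.py '[[1,-0.004,0.013,0.04,0,0,0],[1,-0.004,0.013,0.08,0,0,0],[1,-0.004,0.013,0.11,0,0,0],[1,-0.004,0.013,0.135,0,0,0],[1,-0.004,0.013,0.155,0,0,0],[1,-0.004,0.013,0.167,0,0,0],[1,-0.004,0.013,0.167,0,0,0]]' ; python3 -c "
from h import *
go(HT-N*.033,168.55,ax=N)"; python3 steer.py '[[0.2,0,0,0,0,0,0],[0.2,0,0,0,0,0,0],[0.2,0,0,0,0,0,0],[0.2,0,0,0,0,0,0],[0.2,0,0,0,0,0,0],[0.2,0,0,0,0,0,0],[0.2,0,0,0,0,0,0],[0.2,0,0,0,0,0,0]]'; python3 steer.py '[[0.2,0,0,0,0,0,0],[0.2,0,0,0,0,0,0],[0.2,0,0,0,0,0,0]]'; python3 bt.py
```

```text
time_s: 23.7
tcp_pos: [0.5948, 0.3409, 0.0448]
ee_rot: [[-0.202, -0.975, 0.098], [-0.979, 0.2, -0.026], [0.006, -0.101, -0.995]]
wrist_force: [0.3, -0.0, -0.3]
gripper_width: 1.003
gripper_force: 0.0
t 23.7 tcp [0.5948 0.3409 0.0448] F [ 0.3 -0.  -0.3] w 1.003 0.0 J [ 46.  35.  -8.   7. -44. -62.]
shift [-0.0005 -0.0006 -0.0008] rot [ 0.18 -0.34 -0.15]
time_s: 24.5
tcp_pos: [0.5957, 0.342, 0.0475]
ee_rot: [[-0.2, -0.974, 0.102], [-0.98, 0.199, -0.022], [0.002, -0.104, -0.995]]
wrist_force: [0.3, 0.0, -0.5]
gripper_width: 0.355
gripper_force: 0.0
time_s: 24.8
tcp_pos: [0.5957, 0.342, 0.0475]
ee_rot: [[-0.2, -0.974, 0.102], [-0.98, 0.199, -0.022], [0.002, -0.104, -0.995]]
wrist_force: [-0.4, -0.1, -0.9]
gripper_width: 0.275
gripper_force: 30.0
t 24.8 tcp ramp [-0.0117  0.1436  0.0228] F [-0.4 -0.1 -0.9]
scene 1539 axis x,z mm [613.27  67.86]
side 0 axis x,z mm [610.  68.]
```

```bash
python3 steer.py '[[0.2,0,0.003,0,0,0,0],[0.2,0,0.01,0,0,0,0],[0.2,0,0.02,0,0,0,0],[0.2,0,0.03,0,0,0,0],[0.2,0,0.04,0,0,0,0],[0.2,0,0.05,0,0,0,0],[0.2,0,0.056,0,0,0,0],[0.2,0,0.058,0,0,0,0]]'; python3 steer.py '[[0.2,0,0.001,0,0,0,0],[0.2,0,0.002,0,0,0,0],[0.2,0,0.003,0,0,0,0],[0.2,0,0.003,0,0,0,0]]';  python3 bt.py
```

```text
time_s: 25.7
tcp_pos: [0.5381, 0.3537, 0.0413]
ee_rot: [[-0.2, -0.975, 0.101], [-0.98, 0.198, -0.023], [0.002, -0.104, -0.995]]
wrist_force: [2.8, -1.6, -2.3]
gripper_width: 0.274
gripper_force: 30.0
time_s: 26.1
tcp_pos: [0.5373, 0.3539, 0.0412]
ee_rot: [[-0.2, -0.974, 0.103], [-0.98, 0.199, -0.022], [0.001, -0.105, -0.994]]
wrist_force: [4.5, -2.2, -3.0]
gripper_width: 0.275
gripper_force: 30.0
t 26.1 tcp ramp [-0.0713  0.1436  0.0228] F [ 4.5 -2.2 -3. ]
scene 1532 axis x,z mm [613.45  67.75]
side 850 axis x,z mm [609.77  68.94]
```

```bash
python3 steer.py '[[0.2,0,0.001,0,0,0,0],[0.2,0,0.002,0,0,0,0],[0.2,0,0.002,0,0,0,0],[0.2,0,0.002,0,0,0,0]]' | sed -n '2p;4p'; python3 bt.py
```

```text
tcp_pos: [0.5372, 0.3539, 0.0412]
wrist_force: [12.6, -4.5, -5.5]
t 26.6 tcp ramp [-0.0714  0.1436  0.0228] F [12.6 -4.5 -5.5]
scene 1547 axis x,z mm [613.17  67.61]
side 868 axis x,z mm [609.69  68.97]
```

```bash
python3 steer.py '[[0.2,0,-0.0015,0,0,0,0],[0.2,0,-0.0015,0,0,0,0]]' | sed -n '2p;4p'; python3 steer.py '[[0.8,0,0,0,0,0,0],[0.8,0,0,0,0,0,0],[0.8,0,0,0,0,0,0],[0.8,0,0,0,0,0,0],[0.8,0,0,0,0,0,0],[0.8,0,0,0,0,0,0],[0.8,0,0,0,0,0,0],[0.8,0,0,0,0,0,0]]' | sed -n '2p;4,6p'; python3 steer.py '[[0.8,0,0,-0.02,0,0,0],[0.8,0,0,-0.06,0,0,0],[0.8,0,0,-0.11,0,0,0],[0.8,0,0,-0.16,0,0,0],[0.8,0,0,-0.18,0,0,0],[0.8,0,0,-0.18,0,0,0],[0.8,0,0,-0.18,0,0,0]]' | sed -n '1,2p'; python3 bt.py
python3 - <<'E'
from h import *
c=cap('side');cv2.imwrite('pics/s7.png',cv2.resize(c["pixels"][100:400,200:600],None,fx=2,fy=2)[:,:,::-1])
E
```

```text
tcp_pos: [0.5373, 0.3539, 0.0412]
wrist_force: [7.8, -2.3, -2.9]
tcp_pos: [0.5358, 0.3543, 0.0411]
wrist_force: [0.7, -0.4, 0.6]
gripper_width: 0.792
gripper_force: 0.0
time_s: 28.4
tcp_pos: [0.5171, 0.3581, 0.2199]
t 28.4 tcp ramp [-0.0732  0.1437  0.2027] F [-0.3 -1.4 -0.8]
scene 1533 axis x,z mm [613.41  67.63]
side 531 axis x,z mm [611.12  65.99]
```

View pics/s7.png

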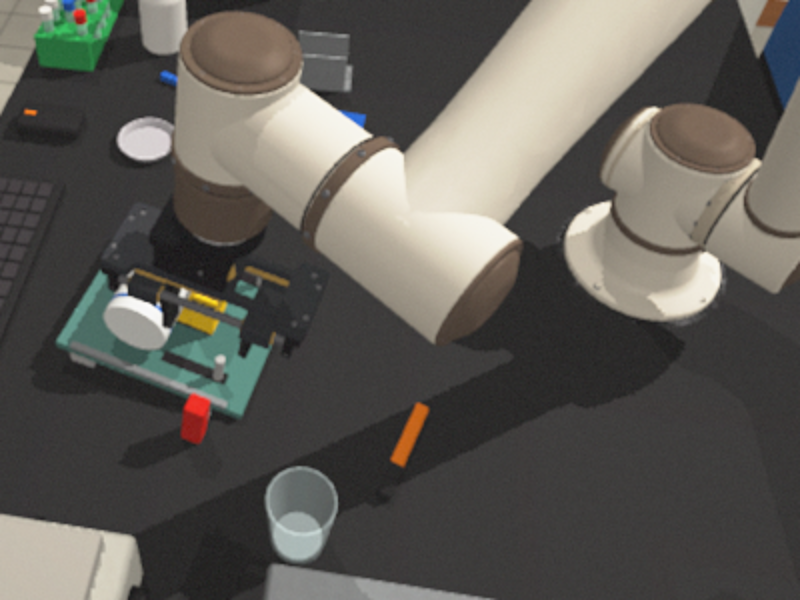

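The final view shows the pins pulled down the slope (one at (219,367)), the handle at (197,418), the bottle resting on the chock at (203,312), and the gripper clear of everything. I hand the job in.

```bash
python3 -c "
from h import *
print(r.finish_job())"
```

```text
the job is handed in; nothing more can be done
None
```

The job is handed in at about 28 s: the chock alone holds the bottle, which sits about 2 mm up the slope from where it began, the stop is pulled fully down its 60 mm, and the gripper is clear of everything.

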